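# Load a cured resin disc into its round die and start the press cycle

### The arm

A 6-joint arm with a two-finger parallel gripper is mounted at the origin on the work surface. World frame = base frame: x ahead of the robot, y to its left, z up, the work surface at z = 0. Lengths are in m, angles in degrees, forces in N, time in s.
With the tool pointing down it reaches from about 0.4 to 0.825 m from the base axis. Payload 7 kg.
Tool frame: the origin (TCP) lies on the centre line of the jaws, within the pads' length; the fingertips stand 19 mm ahead of it and the grasp point (between the pads) is the TCP (r.tips_ahead is the distance from the TCP to the fingertips, in m); z points along the fingers, y is the line along which they close (so a half turn about z gives the same grasp; the last joint's range is limited). The gripper opens to 88 mm and grips with 3 to 60 N. Pads are 19 mm wide; open, the fingers measure 130 mm over their backs; the gripper's body (78 mm by 193 mm) begins 47 mm behind the grasp point.
Start: joints at [84.689, 20.546, 0.682, 0, -70.136, -16.507], TCP at [0.251, 0.627, 0.219] pointing down, gripper open.
Joint ranges: [-176.03, 176.03], [-82.01, 121.73], [-58.28, 71.71], [-173.87, 95.51], [-174.79, -0.11], [-173.66, 173.66]. Speed limits (degrees/s): [136.94, 136.94, 172.46, 180, 180, 180].

### API

Orientations are given as [roll, pitch, yaw] about the fixed x, y, z axes, in that order (R = Rz(yaw) Ry(pitch) Rx(roll)).
In Python, from plant import r, viewer, close_job gives the robot as it stands. The module is installed in compiled form; this text tells all that it offers.
- The arm moves only by the tool arm_command, never from a script. Its arguments are lists of equal length, an entry for each row: "travel": the shift along the world's x, y, z scaled (see below), a list of three; "delta_rot": the turn, a rotation vector about the world's x, y, z scaled (see below), a list of three. In form: {"travel": [[dx, dy, dz], ...], "delta_rot": [[rx, ry, rz], ...]}. A call has 1 to 20 rows; each row is the pose to reach, as a shift and turn from the pose commanded when the call began; what a row does not reach only later rows make up. The controller multiplies each number of a shift by 0.5 m and each number of a turn by 90 degrees. A row lasts 1/8 s, in which the tool goes at most 62.5 mm and 10.7 degrees, less where a joint would pass 70% of its speed; a pose out of reach is approached as far as the arm can. A call with a number of a shift or a turn outside -1 to 1 is refused whole. A call with a gripper value outside its range is refused whole. "grip" is the opening, from 0 (shut) to 1 (fully open), set as the call begins (left out, the last holds). The fingers move at their own pace and stop on an object; "newtons" is the grip in N (left out, the last holds). Time passes only in rows, so rows that repeat a pose let the fingers close. It gives the time, the measured TCP pose, the force, the opening and the grip force at its end, in the units of the state.
- r.get_state(): the state, without advancing time (a new reading comes with each control period).
- viewer.capture(name): name is "scene" or "top" or "wrist"; returns a dict with "img" (480x640x3 uint8, red, green, blue), "camera_matrix" (3x3 intrinsics, pixels), "R" (3x3) and "t" (3): a world point X has camera coordinates R X + t; the wrist camera has in their place "mount" (4x4, takes a point from camera to tool coordinates, whose origin is the TCP and whose axes are the flange's). Camera axes: x right, y down, z forward; pixel columns grow to the right and rows downward; lengths in m; the calibration is good to about 2 mm. A picture is of the moment at which its call begins: read the wrist's pose just before it. There is no depth.
- close_job(): hands the job in; it is judged then, once.
The state is a dict: "time_s": time; "joints": joint angles; "qd": joint speeds; "joint_torque": joint torques, N m; "tcp_pos": TCP position; "eef_rot": TCP orientation; "contact_force": force on the tool from outside, world axes, zero at the start; "moment": the same for the moment, N m; "gripper_width": finger opening in m; "gripper_force": force on a finger pad.
Only numpy, scipy, OpenCV 4.12 (cv2) and the standard library are available. Lean on these libraries where they do the work, as an engineer would, in place of code of your own. Each camera call takes 0.05 s, during which the arm holds its last target. There are 200 camera calls.

### The job

Slide the big black resin disc across the loading plate, without lifting it, into the die whose cavity has its outline, until it lies flat and flush at the bottom of the cavity. Only then press the small key on the control box all the way down and let it go, and after that the large key likewise, one key at a time. Leave the other loose things where they are.

Things in the scene. Friction and masses are not known exactly. Their poses are not given: they have to be found in the camera images.
- bed: fixed grey die bed 290 x 250 mm (x, y): near half (x -128 to 1 mm) the bare aluminium loading plate, far half two steel die blocks side by side; all their tops form one flat surface 30 mm above the table. Two rods at the far side are for looks only. Origin: centre of the underside; x runs from loading plate to dies, y across the dies, z up
- disc: round black resin disc, 90 mm in diameter, 12 mm thick, about 90 g, loose on the loading plate; too wide for the fingers to span. Origin: centre of its underside; z is its axis
- die_round: steel die block 122 x 122 x 20 mm on the bed, with a round cavity 93 mm in diameter and 12 mm deep in the middle of its top (edge broken by 1.5 mm), just fitting the disc. It may be the left or the right one. Origin: centre of the block's underside, 20 mm below its top; the cavity's floor is 8 mm above the origin; axes as the bed's
- die_square: the other steel die block, same size, with a square cavity 75 x 75 mm, 12 mm deep; the disc does not go in. Origin: centre of its underside, axes as the bed's
- console: fixed control box, white with a metal top panel, 110 x 170 mm (x, y), 46.5 mm high, with two white round keys side by side on top, each in a black housing, 80 mm apart along the box's y. Origin: centre of the underside
- key_small (a joint): travel of the small key (20 mm in diameter): 0 up, 0.006 m fully down; a spring brings it up again; about 4.5 N presses it fully down
- key_small_top (a point): centre of the small key's top face (moves with the key)
- key_large (a joint): travel of the large key (38 mm in diameter): 0 up, 0.006 m fully down; a spring brings it up again; about 4.5 N presses it fully down
- key_large_top (a point): centre of the large key's top face (moves with the key)
- blank_square: bystander: square black resin blank 71 x 71 x 12 mm on the table. Origin: centre of its underside
- mould: bystander: white plastic ring mould, 72 mm outside diameter, 28 mm high. Origin: centre of its underside
- cup: bystander: clear plastic cup, 90 mm in diameter at the rim, 100 mm high. Origin: centre of its underside
Not all that is in view belongs to the job. What is shaped like the disc but green or white is not meant.

How it is judged (in metres and radians):
On the way, in this order (a step that is already met when the one before it is completed fails the run):
1. the disc lies flat at the bottom of the round cavity (horizontal distance between disc and die_round below 0.004 m and z of disc in the frame of die_round below 0.0095 m and angle between disc's own z axis and vertical below 0.035 rad), for 0.2 s.
2. the small key is pressed down (value of joint key_small above 0.0045 m), for 0.05 s.
3. the small key has come up again (value of joint key_small below 0.0015 m), for 0.05 s.
4. the large key is pressed down (value of joint key_large above 0.0045 m), for 0.05 s.
At the end, for the whole second after the job is handed in: the disc rests in the round cavity, centred within 4 mm, its underside within 1.5 mm of the cavity floor, level within 2 degrees, and both keys are up again (within 1.5 mm) (all of step 1 and linear speed of disc below 0.01 m/s and value of joint each of key_small, key_large below 0.0015 m); the robot touches nothing.
It fails at once if the disc is lifted: its centre rises more than 15 mm above the loading plate (z of disc in the frame of bed above 0.045 m).
It fails at once if a key is pressed (more than 3 mm) while the disc is not in the round cavity (value of joint any of key_small, key_large above 0.003 m and (horizontal distance between disc and die_round above 0.004 m or z of disc in the frame of die_round above 0.0095 m)).
It fails at once if both keys are pressed together (value of joint each of key_small, key_large above 0.002 m).
It fails at once if a bystander is moved by more than 20 mm (distance of any of blank_square, mould, cup from where it was at the start of the episode above 0.02 m).
It also fails if it takes over 50 s, if anything falls off the work surface, if the arm or the gripper's body presses on something with over 40 N, if the wrist force passes 120 N, or if a joint passes its speed limit or range.

## Working session

There is one attempt and no reset: what is moved stays moved. The work goes in short steps, Python scripts to look and compute and a tool call to move; the robot and the scene stay as the last step left them, time stands still between calls to the robot, and variables do not carry over. Pictures are saved under pics/ and viewed, at most 10 in all, crops included, and the job is handed in when it is done.

Besides the shell and the picture viewer there is one more tool, called after "Request:" as a command line: name --argument value ..., lists and objects as JSON in quotes. arm_command: Moves the arm, as the interface text tells. Shifts and turns lie within -1 to 1; 1 stands for 0.5 m of shift or 90 degrees of turn. Its arguments: {"type":"object","properties":{"travel":{"type":"array"},"delta_rot":{"type":"array"},"grip":{"type":"number"},"newtons":{"type":"number"}},"required":["travel","delta_rot"]}

```bash
mkdir -p pics
cat > h.py <<'E'
import numpy as np, cv2
from plant import r, viewer
def cap(n,f=None):
    s=r.get_state(); c=viewer.capture(n)
    if f: cv2.imwrite('pics/'+f,cv2.cvtColor(c['img'],cv2.COLOR_RGB2BGR))
    return s,c
def ray(c,u,v,z):
    d=c['R'].T@np.linalg.solve(c['camera_matrix'],[u,v,1.]); o=-c['R'].T@c['t']
    return o+d*(z-o[2])/d[2]
E
python3 - <<'E'
from h import *
import pickle
s,c=cap('top','top.png');_,d=cap('scene','scene.png')
pickle.dump((c,d),open('c.pkl','wb'))
print(s['tcp_pos'],s['eef_rot'],s['time_s']); print(c['R'],c['t'],c['camera_matrix'])
E
```

```text
[0.25070458 0.62615199 0.21819639] [ 1.79902071e+02 -9.16681832e-03 -2.18254149e+01] 0.0
[[-0.01596446 -0.99957892 -0.02423067]
 [-0.99952399  0.01659404 -0.02600815]
 [ 0.02639928  0.02380393 -0.99936803]] [0.06822909 0.48297785 1.02216407] [[444.38636817   0.         317.01691846]
 [  0.         444.38636817 241.79887204]
 [  0.           0.           1.        ]]
```

View pics/top.png

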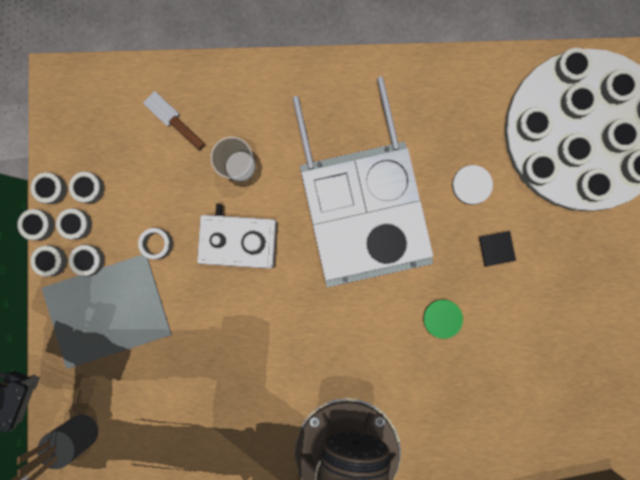

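View pics/scene.png

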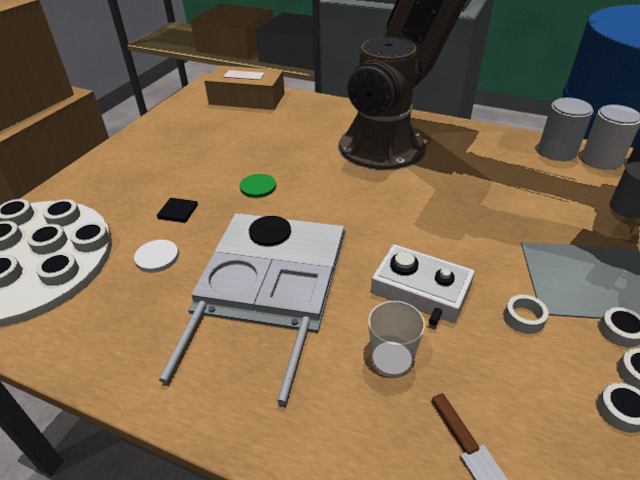

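The scene as seen in the top image:
- **Candidates for the disc:** black disc on the plate (386,243), green disc (443,319), white disc (473,184), black square blank (498,248). The description fits (386,243).
- **Dies:** round cavity at (387,181), square cavity at (335,193).
- **Keys:** small (217,240), large (253,242).
- **Cup:** (235,160).

Next I measure these and check a crop.

Run:
```python
from h import *
import pickle
c,d=pickle.load(open('c.pkl','rb'))
def blob(im,m,p):
    n,l,st,ce=cv2.connectedComponentsWithStats(m.astype(np.uint8)); k=l[p[1],p[0]]; return ce[k],st[k]
g=c['img'].max(2); gs=d['img'].max(2)
p,st=blob(g,g<60,(386,243)); print('disc',p,st,ray(c,*p,.042), 'diam',ray(c,st[0],p[1],.042)-ray(c,st[0]+st[2],p[1],.042))
p2,_=blob(gs,gs<60,(270,230)); print('scene disc',p2,ray(d,*p2,.042))
def tri(a,b):
    P=[x['camera_matrix']@np.c_[x['R'],x['t']] for x in (c,d)]
    X=cv2.triangulatePoints(P[0],P[1],np.array(a,float),np.array(b,float)); return (X[:3]/X[3]).ravel()
print('cav',ray(c,387,181,.03),ray(d,233,275,.03),tri((387,181),(233,275)))
print('large',tri((253,241.5),(404,258))); print('small',tri((217,240),(445,273)))
for q in [(303,166),(409,149),(433,262),(327,285)]: print(ray(c,*q,.03))
a=cv2.resize(c['img'][130:300,190:450],None,fx=3,fy=3,interpolation=cv2.INTER_CUBIC)
cv2.imwrite('pics/crop.png',a[:,:,::-1])
```

```text
disc [327.77094081 233.31686783] [     0      0    640    480 286498] [0.50168536 0.03515598 0.042     ] diam [ 2.44536636e-02  1.43296235e+00 -1.11022302e-16]
scene disc [269.50811359 230.5010142 ] [ 0.48425144 -0.08850291  0.042     ]
cav [ 0.61846954 -0.10085846  0.03      ] [ 0.61856494 -0.09861843  0.03      ] [ 0.61810519 -0.10003577  0.02912166]
large [0.48458532 0.20153608 0.06677807]
small [0.4894434  0.28209064 0.06173993]
[0.65654044 0.08896743 0.03      ]
[ 0.69024642 -0.15197515  0.03      ]
[ 0.43367488 -0.20020561  0.03      ]
[0.38549089 0.03882572 0.03      ]
```

View pics/crop.png

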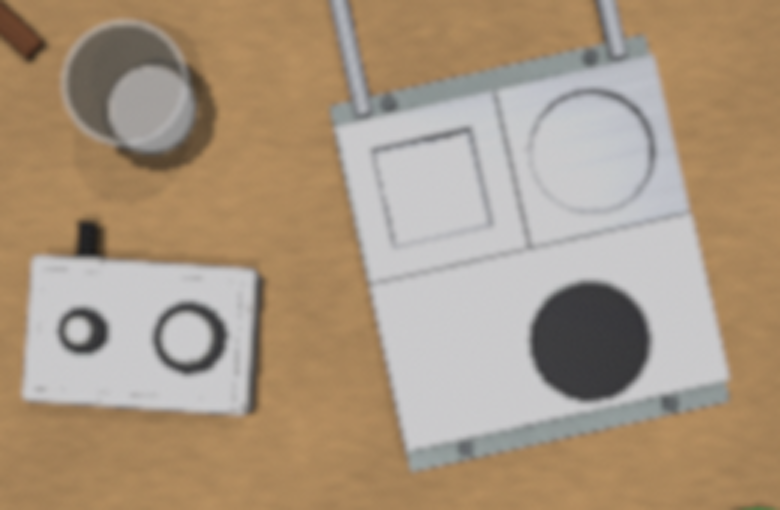

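The crop confirms it: black disc on the plate at top pixel (386.5,243.6), round cavity at (387,180), keys at (215.5,240) and (252,242). The two cameras agree, giving disc ≈ (0.484,-0.089) and cavity ≈ (0.619,-0.100). I'm moving above the bed.

Request:
arm_command --travel '[[0.1,-0.1,0.1],[0.2,-0.2,0.16],[0.3,-0.32,0.16],[0.4,-0.44,0.16],[0.4,-0.55,0.16],[0.4,-0.67,0.16],[0.4,-0.79,0.16],[0.4,-0.9,0.16],[0.4,-0.9,0.16]]' --delta_rot '[[0,0,0],[0,0,0.05],[0,0,0.1],[0,0,0.15],[0,0,0.187],[0,0,0.187],[0,0,0.187],[0,0,0.187],[0,0,0.187]]' --grip 0.57

```text
time_s: 1.23
tcp_pos: [0.4504, 0.174, 0.2993]
eef_rot: [-180.0, -0.0, -5.1]
contact_force: [0.9, 0.6, -0.1]
gripper_width: 0.0501
gripper_force: 0.0
```

Request:
arm_command --travel '[[0,-0.11,0],[0,-0.22,0],[0,-0.33,0],[0,-0.44,0],[0,-0.54,0],[0,-0.54,0],[0,-0.54,0]]' --delta_rot '[[0,0,0],[0,0,0],[0,0,0],[0,0,0],[0,0,0],[0,0,0],[0,0,0]]'

```text
time_s: 2.1
tcp_pos: [0.4507, -0.0935, 0.2989]
eef_rot: [-180.0, 0.0, -5.1]
contact_force: [0.8, 0.8, -0.4]
gripper_width: 0.0499
gripper_force: 0.0
```

```bash
cat >> h.py <<'E'
from scipy.spatial.transform import Rotation as Ro
def wrist(f=None):
    s,c=cap('wrist',f); T=np.eye(4); T[:3,:3]=Ro.from_euler('xyz',s['eef_rot'],degrees=True).as_matrix(); T[:3,3]=s['tcp_pos']
    W=np.linalg.inv(T@c['mount']); c['R']=W[:3,:3]; c['t']=W[:3,3]; return s,c
E
python3 - <<'E'
from h import *
import pickle
s,c=wrist('w1.png'); pickle.dump(c,open('w1.pkl','wb'))
print(s['tcp_pos'],s['eef_rot'],s['time_s'],s['gripper_width'],c['mount'])
E
```

```text
[ 0.45067411 -0.09345743  0.29889943] [-1.79992572e+02  2.67651392e-02 -5.05695778e+00] 2.1 0.04993248823019537 [[-3.49462477e-04 -9.62127362e-01 -2.72600105e-01  7.40713490e-02]
 [ 9.99999877e-01 -2.40590421e-04 -4.32809106e-04 -2.28746363e-04]
 [ 3.50832509e-04 -2.72600223e-01  9.62127328e-01 -1.64896640e-01]
 [ 0.00000000e+00  0.00000000e+00  0.00000000e+00  1.00000000e+00]]
```

View pics/w1.png

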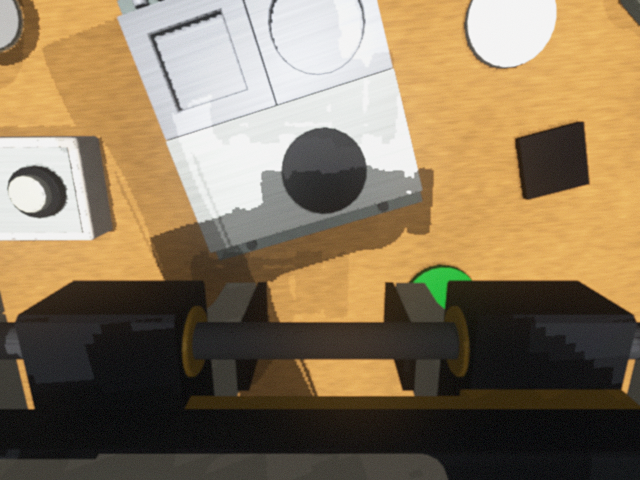

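The wrist view shows the disc at (324,170) and the cavity around (317,25), with its top cut off. I'll fit circles to the edge points projected onto the proper planes.

```bash
cat >> h.py <<'E'
def fitc(P):
    A=np.c_[2*P[:,:2],np.ones(len(P))]; x=np.linalg.lstsq(A,(P[:,:2]**2).sum(1),rcond=None)[0]
    return x[:2],2*np.sqrt(x[2]+x[0]**2+x[1]**2)
def disc(c,p,z=.042,th=90):
    m=(c['img'].max(2)<th).astype(np.uint8); m=cv2.morphologyEx(m,cv2.MORPH_OPEN,np.ones((5,5)))
    for k in cv2.findContours(m,0,1)[0]:
        if cv2.pointPolygonTest(k,p,False)>0:
            return fitc(np.array([ray(c,*q,z) for q in cv2.convexHull(k)[:,0]]))
def cav(c,ctr,z=.03,r0=.0455,r1=.050):
    # strongest edge along rays from rough centre, in the plane z
    g=cv2.GaussianBlur(cv2.cvtColor(c['img'],cv2.COLOR_RGB2GRAY),(3,3),0).astype(float); out=[]
    for a in np.linspace(0,2*np.pi,180,endpoint=False):
        rr=np.arange(.038,.056,.0003); X=np.c_[ctr[0]+rr*np.cos(a),ctr[1]+rr*np.sin(a),0*rr+z]
        q=(c['camera_matrix']@(c['R']@X.T+c['t'][:,None])); q=(q[:2]/q[2]).T
        if q.min()<1 or (q[:,0]>638).any() or (q[:,1]>478).any(): continue
        v=cv2.remap(g.astype(np.float32),q[None].astype(np.float32),None,1)[0]; out.append(X[np.argmin(v)])
    P=np.array(out)
    for _ in range(4):
        x,d=fitc(P); e=abs(np.hypot(*(P[:,:2]-x).T)-d/2); P=P[e<max(.0008,1.5*np.median(e))]
    return x,d,len(P)
E
python3 - <<'E'
from h import *
import pickle
w=pickle.load(open('w1.pkl','rb')); c,d=pickle.load(open('c.pkl','rb'))
for th in (60,75,90): print(th,disc(w,(324,160),th=th), disc(c,(386,243),th=th), disc(d,(270,230),th=th))
for n,x in (('w',w),('top',c),('scene',d)): print(n,cav(x,(.619,-.1)))
E
```

```text
60 None None (array([ 0.482814  , -0.08948033]), np.float64(0.09373985262110775))
75 None (array([ 0.47716167, -0.09463036]), np.float64(0.08274113841248452)) (array([ 0.48270356, -0.08898856]), np.float64(0.09424440117300287))
90 (array([ 0.47738039, -0.09352355]), np.float64(0.08775683348975923)) (array([ 0.47703968, -0.09464151]), np.float64(0.08428924009901853)) (array([ 0.48298164, -0.08921029]), np.float64(0.09428741042030743))
w (array([ 0.62015652, -0.09935987]), np.float64(0.09170812491254718), 112)
top (array([ 0.62036843, -0.10017694]), np.float64(0.0919016809929623), 155)
scene (array([ 0.62494288, -0.09523206]), np.float64(0.0902029411726288), 126)
```

Disc ≈ (0.4775,-0.094) and cavity ≈ (0.620,-0.0995), with top and wrist views agreeing and diameters plausible. I'm going down behind the disc with the jaws 50 mm open as a cradle.

Request:
arm_command --travel '[[-0.066,0.004,-0.05],[-0.066,0.004,-0.15],[-0.066,0.004,-0.25],[-0.066,0.004,-0.35],[-0.066,0.004,-0.42],[-0.066,0.004,-0.46],[-0.066,0.004,-0.48],[-0.066,0.004,-0.49],[-0.066,0.004,-0.49],[-0.066,0.004,-0.49]]' --delta_rot '[[0,0,0.032],[0,0,0.032],[0,0,0.032],[0,0,0.032],[0,0,0.032],[0,0,0.032],[0,0,0.032],[0,0,0.032],[0,0,0.032],[0,0,0.032]]'

```text
time_s: 3.4
tcp_pos: [0.4185, -0.0912, 0.0549]
eef_rot: [-180.0, -0.1, -2.1]
contact_force: [0.6, -1.0, 0.1]
gripper_width: 0.0498
gripper_force: 0.0
```

Request:
arm_command --travel '[[0.01,0,-0.004],[0.03,-0.001,-0.004],[0.05,-0.002,-0.004],[0.07,-0.003,-0.004],[0.09,-0.0035,-0.004],[0.11,-0.004,-0.004],[0.13,-0.005,-0.004],[0.15,-0.006,-0.004],[0.17,-0.0065,-0.004],[0.19,-0.007,-0.004],[0.21,-0.008,-0.004],[0.225,-0.0085,-0.004],[0.235,-0.009,-0.004],[0.24,-0.009,-0.004],[0.24,-0.009,-0.004]]' --delta_rot '[[0,0,0],[0,0,0],[0,0,0],[0,0,0],[0,0,0],[0,0,0],[0,0,0],[0,0,0],[0,0,0],[0,0,0],[0,0,0],[0,0,0],[0,0,0],[0,0,0],[0,0,0]]'

```text
time_s: 5.28
tcp_pos: [0.5378, -0.0959, 0.0521]
eef_rot: [-180.0, 0.0, -2.1]
contact_force: [0.3, 0.6, 0.5]
gripper_width: 0.0497
gripper_force: 0.0
```

Run:
```python
from h import *
import pickle
s,c=wrist('w2.png'); pickle.dump(c,open('w2.pkl','wb'))
print(s['tcp_pos'],s['contact_force'],s['time_s'])
```

```text
[ 0.53781668 -0.09586135  0.0521175 ] [0.32594438 0.60792966 0.54271885] 5.275
```

View pics/w2.png

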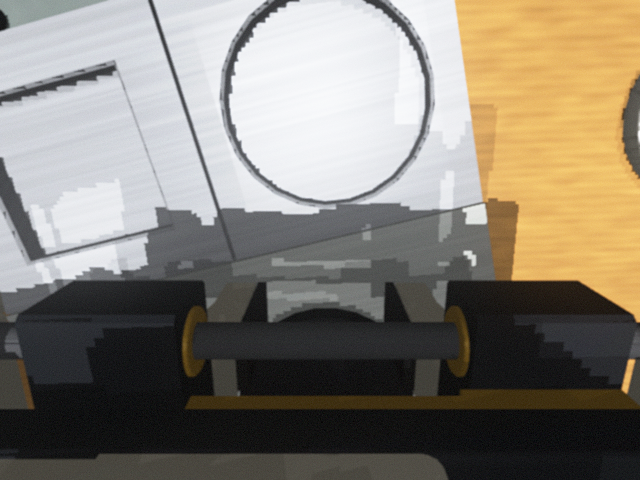

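The wrist image shows a dark arc at (330,308) between the fingers, not ahead of them, so the disc may have been left behind. I'll check from the scene camera.

Run:
```python
from h import *
import pickle
c=pickle.load(open('w2.pkl','rb')); print(ray(c,330,308,.042),cav(c,(.62,-.0995)))
_,t=cap('top');_,d=cap('scene')
a=cv2.resize(t['img'][120:320,250:470],None,fx=2,fy=2); b=cv2.resize(d['img'][170:350,170:370],(440,400))
cv2.imwrite('pics/c2.png',np.vstack([a,b])[:600,:,::-1] if 0 else np.hstack([a[:, :400],b[:,:400]])[:,:,::-1])
```

```text
[ 0.52772918 -0.09743708  0.042     ] (array([ 0.62118949, -0.0993246 ]), np.float64(0.08904361560128714), 96)
```

View pics/c2.png

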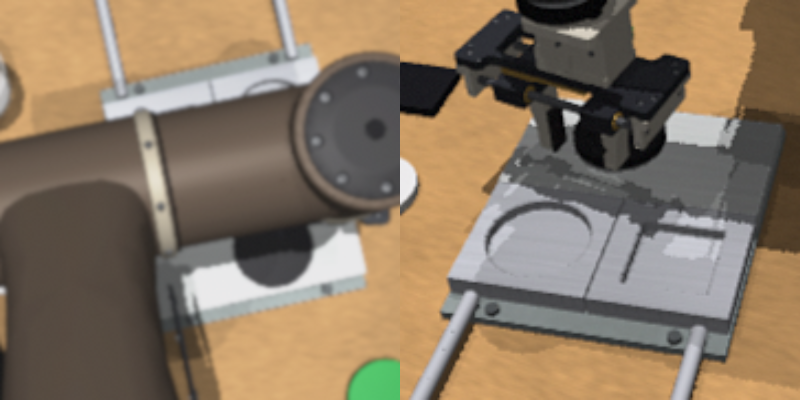

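The scene camera shows the disc unmoved, still at px (269,231), so the fingers passed over it. I'll check the tip length and the tip height.

Run:
```python
from h import *
print(r.tips_ahead, r.get_state()['tcp_pos'])
_,d=cap('scene')
def proj(X): q=d['camera_matrix']@(d['R']@np.array(X)+d['t']); return (q[:2]/q[2]).round(1)
for y in (-.096-.025,-.096-.045,-.096+.025,-.096+.045):
  for z in (.033,.045,.06,.08): print(round(y,3),z,proj([.5475,y,z]))
a=cv2.resize(d['img'][160:290,190:330],None,fx=4.5,fy=4.5,interpolation=cv2.INTER_CUBIC); cv2.imwrite('pics/c3.png',a[:,:,::-1])
```

```text
0.019 [ 0.53764243 -0.0958753   0.05221009]
-0.121 0.033 [241.5 248.3]
-0.121 0.045 [240.7 244. ]
-0.121 0.06 [239.8 238.4]
-0.121 0.08 [238.5 230.9]
-0.141 0.033 [233.1 245.8]
-0.141 0.045 [232.3 241.5]
-0.141 0.06 [231.3 236. ]
-0.141 0.08 [229.9 228.4]
-0.071 0.033 [262.8 254.6]
-0.071 0.045 [262.2 250.3]
-0.071 0.06 [261.5 244.7]
-0.071 0.08 [260.5 237.1]
-0.051 0.033 [271.5 257.2]
-0.051 0.045 [271.  252.8]
-0.051 0.06 [270.4 247.3]
-0.051 0.08 [269.5 239.7]
```

View pics/c3.png

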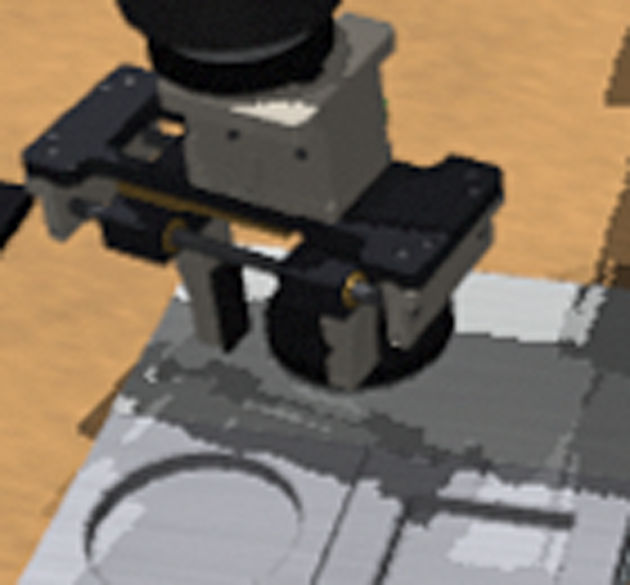

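Run:
```python
from h import *
s,c=wrist(); M=np.linalg.inv(c['mount'])
for x in (-.0095,.0095):
  for y in (-.025,.025):
    for z in (-.01,0.,.019):
      q=c['camera_matrix']@(M@[x,y,z,1])[:3]; print(x,y,z,(q[:2]/q[2]).round(0))
g=c['img'].copy(); cv2.imwrite('pics/c4.png',cv2.resize(g[250:420,170:480],None,fx=2.5,fy=2.5)[:,:,::-1])
```

```text
-0.0095 -0.025 -0.01 [268. 328.]
-0.0095 -0.025 0.0 [271. 317.]
-0.0095 -0.025 0.019 [276. 299.]
-0.0095 0.025 -0.01 [384. 327.]
-0.0095 0.025 0.0 [381. 317.]
-0.0095 0.025 0.019 [376. 299.]
0.0095 -0.025 -0.01 [266. 286.]
0.0095 -0.025 0.0 [269. 278.]
0.0095 -0.025 0.019 [274. 263.]
0.0095 0.025 -0.01 [386. 286.]
0.0095 0.025 0.0 [383. 278.]
0.0095 0.025 0.019 [377. 263.]
```

View pics/c4.png

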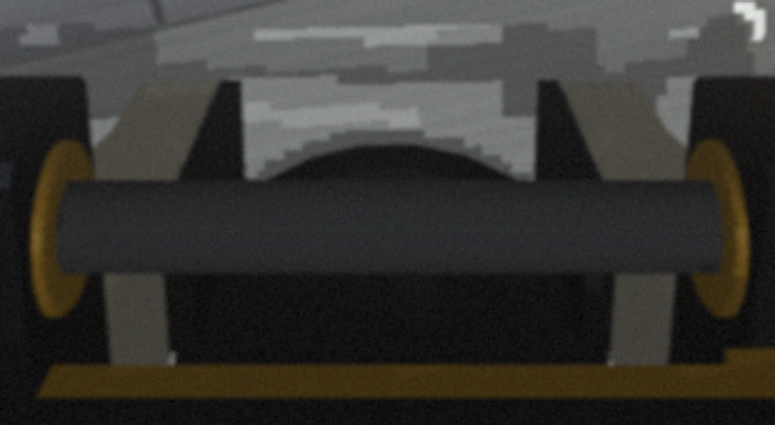

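The wrist projection puts the real fingertips about 7 mm behind the reported TCP, not 19 mm ahead, and the scene view agrees (tips at z ≈ 0.06). I'm going back behind the disc and will find the plate by touch.

Request:
arm_command --travel '[[0,0,0.06],[-0.1,0.004,0.06],[-0.2,0.008,0.06],[-0.25,0.009,0.06],[-0.25,0.009,0.06],[-0.25,0.009,0.0],[-0.25,0.009,-0.02],[-0.25,0.009,-0.03],[-0.25,0.009,-0.036],[-0.25,0.009,-0.04],[-0.25,0.009,-0.04]]' --delta_rot '[[0,0,0],[0,0,0],[0,0,0],[0,0,0],[0,0,0],[0,0,0],[0,0,0],[0,0,0],[0,0,0],[0,0,0],[0,0,0]]'

```text
time_s: 6.9
tcp_pos: [0.4131, -0.0914, 0.0323]
eef_rot: [-180.0, -0.0, -2.1]
contact_force: [-0.4, -0.4, 0.0]
gripper_width: 0.0498
gripper_force: 0.0
```

Request:
arm_command --travel '[[0,0,-0.002],[0,0,-0.004],[0,0,-0.006],[0,0,-0.008],[0,0,-0.01],[0,0,-0.01]]' --delta_rot '[[0,0,0],[0,0,0],[0,0,0],[0,0,0],[0,0,0],[0,0,0]]'

```text
time_s: 7.65
tcp_pos: [0.4128, -0.0914, 0.0271]
eef_rot: [180.0, 0.0, -2.1]
contact_force: [0.3, 0.1, 1.3]
gripper_width: 0.0498
gripper_force: 0.0
```

Request:
arm_command --travel '[[0,0,0.004],[0.01,0,0.004],[0.02,0,0.004],[0.03,0,0.004],[0.04,0,0.004],[0.05,-0.001,0.004],[0.06,-0.002,0.004],[0.07,-0.002,0.004],[0.08,-0.003,0.004],[0.09,-0.003,0.004],[0.095,-0.003,0.004],[0.095,-0.003,0.004]]' --delta_rot '[[0,0,0],[0,0,0],[0,0,0],[0,0,0],[0,0,0],[0,0,0],[0,0,0],[0,0,0],[0,0,0],[0,0,0],[0,0,0],[0,0,0]]'

```text
time_s: 9.15
tcp_pos: [0.4606, -0.0929, 0.0291]
eef_rot: [-180.0, -0.0, -2.1]
contact_force: [0.3, -0.4, 0.3]
gripper_width: 0.0498
gripper_force: 0.0
```

Run:
```python
from h import *
s,c=wrist('w5.png'); print(s['tcp_pos'],s['contact_force'])
m=(c['img'].max(2)<75).astype(np.uint8)
P=[]
for u in range(240,420,4):
    col=m[60:300,u]; 
    k=np.flatnonzero(col)
    if len(k): P.append((u,60+k[0]))
print(P[::4])
X=np.array([ray(c,*p,.042) for p in P]); print(fitc(X)); print(X[np.argmax(X[:,0])])
_,d=cap('scene'); print('scene',disc(d,(262,235),th=60), (d['img'].max(2)[200:290:6,225:310:6]<60).astype(int))
```

```text
[ 0.46059222 -0.09286098  0.02914547] [ 0.29247349 -0.43155679  0.27789879]
[(240, np.int64(111)), (256, np.int64(96)), (272, np.int64(75)), (288, np.int64(80)), (304, np.int64(74)), (320, np.int64(74)), (336, np.int64(73)), (352, np.int64(76)), (368, np.int64(81)), (384, np.int64(89)), (400, np.int64(102)), (416, np.int64(118))]
(array([ 0.51209272, -0.09401256]), np.float64(0.08187083521309287))
[ 0.5565095 -0.0970919  0.042    ]
scene (array([ 0.48650656, -0.1071861 ]), np.float64(0.1350916000490726)) [[0 0 1 1 1 1 1 0 0 1 1 1 1 1 1]
 [0 0 0 0 0 0 1 0 1 1 1 1 1 1 0]
 [0 0 0 0 0 0 1 0 0 1 1 1 0 0 0]
 [0 0 0 0 0 0 1 0 0 0 0 0 0 0 0]
 [0 0 0 0 0 0 1 1 0 0 0 0 0 0 0]
 [0 0 0 0 1 1 1 1 1 1 0 0 0 0 0]
 [0 0 0 1 1 1 1 1 1 1 0 0 0 0 0]
 [0 0 0 1 1 1 1 1 1 1 0 0 0 0 0]
 [0 0 0 0 1 1 1 1 1 1 0 0 0 0 0]
 [0 0 0 0 0 1 1 0 0 0 0 0 0 0 0]
 [0 0 0 0 0 0 0 0 0 0 0 0 0 0 0]
 [0 0 0 0 0 0 0 0 0 0 0 0 0 0 0]
 [0 0 0 0 0 0 0 0 0 0 0 0 0 0 0]
 [0 0 0 0 0 0 0 0 0 0 0 0 0 0 0]
 [0 0 0 0 0 0 0 0 0 0 0 0 0 0 0]]
```

View pics/w5.png

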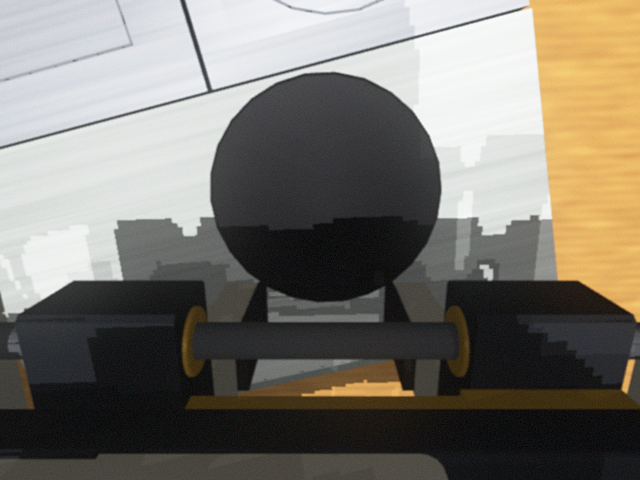

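The disc sits in the finger cradle, with its centre at px (326,186) and 230 px wide. I'm pushing on towards the cavity, then checking the remaining gap.

Request:
arm_command --travel '[[0.01,-0.0005,0],[0.025,-0.001,0],[0.04,-0.002,0],[0.055,-0.0025,0],[0.07,-0.003,0],[0.085,-0.004,0],[0.1,-0.0045,0],[0.115,-0.005,0],[0.13,-0.006,0],[0.145,-0.0065,0],[0.155,-0.007,0],[0.165,-0.0075,0],[0.17,-0.008,0],[0.17,-0.008,0]]' --delta_rot '[[0,0,0],[0,0,0],[0,0,0],[0,0,0],[0,0,0],[0,0,0],[0,0,0],[0,0,0],[0,0,0],[0,0,0],[0,0,0],[0,0,0],[0,0,0],[0,0,0]]'

```text
time_s: 11.0
tcp_pos: [0.5456, -0.0969, 0.0291]
eef_rot: [-180.0, -0.0, -2.1]
contact_force: [-0.2, 0.8, 1.1]
gripper_width: 0.0502
gripper_force: 0.0
```

```bash
cat >> h.py <<'E'
def arc(c,z=.042,u0=326,v0=180,th=75):
    m=c['img'].max(2)>th; P=[]
    for a in np.linspace(-np.pi,0,90):
        for k in range(60,160):
            u,v=u0+k*np.cos(a),v0+k*np.sin(a)
            if m[int(round(v)),int(round(u))]: P.append(ray(c,u,v,z)); break
    P=np.array(P)
    for _ in range(4):
        x,d=fitc(P); e=abs(np.hypot(*(P[:,:2]-x).T)-d/2); P=P[e<max(.0006,1.5*np.median(e))]
    return x.round(4),round(d,4),len(P)
E
python3 - <<'E'
from h import *
s,c=wrist('w6.png'); print(s['tcp_pos'],s['contact_force'],s['time_s'])
for th in (75,90,105):print(arc(c,th=th))
print(cav(c,(.6205,-.0995)))
E
```

```text
[ 0.54556643 -0.09686455  0.02913589] [-0.24710874  0.7844032   1.08612657] 11.0
(array([ 0.568 , -0.0997]), np.float64(0.11), 58)
(array([ 0.5933, -0.0983]), np.float64(0.0881), 50)
(array([ 0.5933, -0.0983]), np.float64(0.0883), 84)
(array([ 0.61738469, -0.0989488 ]), np.float64(0.09215637963441711), 37)
```

Disc at (0.593,-0.098), y aligned with the cavity, 27 mm to go. Pushing slowly in.

Request:
arm_command --travel '[[0.006,0,0],[0.012,0,0],[0.018,-0.001,0],[0.024,-0.001,0],[0.03,-0.0015,0],[0.036,-0.002,0],[0.04,-0.002,0],[0.044,-0.002,0],[0.048,-0.002,0],[0.052,-0.002,0],[0.055,-0.002,0],[0.055,-0.002,0],[0.055,-0.002,0]]' --delta_rot '[[0,0,0],[0,0,0],[0,0,0],[0,0,0],[0,0,0],[0,0,0],[0,0,0],[0,0,0],[0,0,0],[0,0,0],[0,0,0],[0,0,0],[0,0,0]]'

```text
time_s: 12.68
tcp_pos: [0.5729, -0.0979, 0.0292]
eef_rot: [180.0, -0.0, -2.1]
contact_force: [0.1, 0.0, -1.6]
gripper_width: 0.0498
gripper_force: 0.0
```

Run:
```python
from h import *
s,c=wrist('w7.png'); print(s['tcp_pos'],s['contact_force'],s['time_s'])
for z in (.03,.042):print(arc(c,z=z,th=90))
```

```text
[ 0.57288978 -0.0978959   0.02917632] [ 0.1337998   0.0496418  -1.57420179] 12.675
(array([ 0.6179, -0.0991]), np.float64(0.0931), 72)
(array([ 0.62  , -0.0992]), np.float64(0.0863), 74)
```

Request:
arm_command --travel '[[-0.01,0,0],[-0.02,0,0.03],[-0.06,0,0.12],[-0.1,0,0.2],[-0.1,0,0.24],[-0.1,0,0.24]]' --delta_rot '[[0,0,0],[0,0,0],[0,0,0],[0,0,0],[0,0,0],[0,0,0]]' --grip 0

```text
time_s: 13.48
tcp_pos: [0.5238, -0.0978, 0.1523]
eef_rot: [-180.0, -0.3, -2.1]
contact_force: [0.5, -0.2, 0.1]
gripper_width: 0.001
gripper_force: 0.0
```

Run:
```python
from h import *
s,c=wrist('w8.png'); print(s['tcp_pos'])
q=c['camera_matrix']@(c['R']@np.array([.6205,-.0995,.03])+c['t']); u,v=(q[:2]/q[2]).astype(int); print(u,v)
for z in (.03,.042):print(disc(c,(int(u),int(v)),z=z), disc(c,(int(u),int(v)),z=z,th=75))
b=cv2.resize(c['img'][max(0,v-90):v+90,u-110:u+110],None,fx=3.5,fy=3.3)
cv2.imwrite('pics/w8c.png',b[:,:,::-1])
```

```text
[ 0.52381077 -0.09778307  0.15228994]
323 91
(array([ 0.62122044, -0.09930582]), np.float64(0.09140688680192131)) (array([ 0.62325293, -0.09938408]), np.float64(0.08864646036470433))
(array([ 0.62020831, -0.09935096]), np.float64(0.08759262641244604)) (array([ 0.62215599, -0.09942595]), np.float64(0.08494738807084375))
```

View pics/w8c.png

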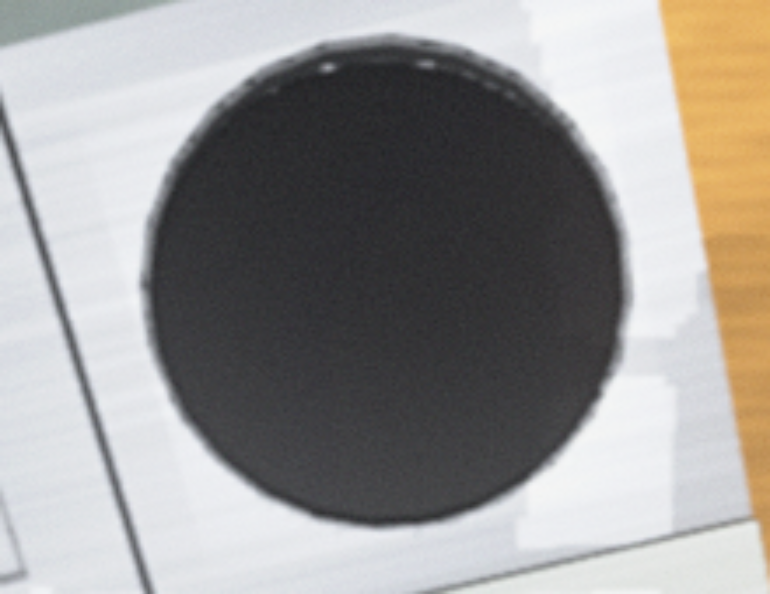

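The disc is in the cavity outline, with a gap left on the far side, so its near edge could be perched. I'm pressing its near part down with closed fingers, which also measures the height.

Request:
arm_command --travel '[[0.06,0,-0.05],[0.13,-0.003,-0.14],[0.144,-0.003,-0.2],[0.144,-0.003,-0.23],[0.144,-0.003,-0.234],[0.144,-0.003,-0.237],[0.144,-0.003,-0.24],[0.144,-0.003,-0.243],[0.144,-0.003,-0.246],[0.144,-0.003,-0.246]]' --delta_rot '[[0,0,0],[0,0,0],[0,0,0],[0,0,0],[0,0,0],[0,0,0],[0,0,0],[0,0,0],[0,0,0],[0,0,0]]'

```text
time_s: 14.78
tcp_pos: [0.5948, -0.0994, 0.0262]
eef_rot: [-180.0, -0.0, -2.1]
contact_force: [0.6, -0.5, 0.7]
gripper_width: 0.0006
gripper_force: 0.0
```

Request:
arm_command --travel '[[0,0,-0.002],[0,0,-0.004],[0,0,-0.006],[0,0,-0.008],[0,0,-0.01],[0,0,-0.01]]' --delta_rot '[[0,0,0],[0,0,0],[0,0,0],[0,0,0],[0,0,0],[0,0,0]]'

```text
time_s: 15.52
tcp_pos: [0.5949, -0.0994, 0.0229]
eef_rot: [180.0, -0.0, -2.1]
contact_force: [-5.8, 2.2, 15.1]
gripper_width: -0.0
gripper_force: 7.8
```

The disc resists at TCP z ≈ 0.023. Touching the bare plate (z 0.030) the same way gives the reference height.

Request:
arm_command --travel '[[0,0,0.02],[0,0,0.04],[-0.08,0,0.04],[-0.15,0,0.04],[-0.15,0,0.02],[-0.15,0,0.01],[-0.15,0,0.006],[-0.15,0,0.004],[-0.15,0,0.002],[-0.15,0,0.0],[-0.15,0,0.0]]' --delta_rot '[[0,0,0],[0,0,0],[0,0,0],[0,0,0],[0,0,0],[0,0,0],[0,0,0],[0,0,0],[0,0,0],[0,0,0],[0,0,0]]'

```text
time_s: 16.9
tcp_pos: [0.5205, -0.0994, 0.0228]
eef_rot: [180.0, -0.1, -2.1]
contact_force: [-6.3, 3.0, 18.1]
gripper_width: 0.0004
gripper_force: 9.5
```

The height is the same, so the near side is flush. Now the same check on the far side.

Request:
arm_command --travel '[[0,0,0.02],[0,0,0.04],[0.08,0,0.04],[0.18,0,0.04],[0.25,0,0.04],[0.25,0,0.02],[0.25,0,0.01],[0.25,0,0.006],[0.25,0,0.004],[0.25,0,0.002],[0.25,0,0.0],[0.25,0,0.0]]' --delta_rot '[[0,0,0],[0,0,0],[0,0,0],[0,0,0],[0,0,0],[0,0,0],[0,0,0],[0,0,0],[0,0,0],[0,0,0],[0,0,0],[0,0,0]]'

```text
time_s: 18.4
tcp_pos: [0.6448, -0.0994, 0.0229]
eef_rot: [180.0, -0.0, -2.1]
contact_force: [-4.9, 1.8, 11.1]
gripper_width: 0.0003
gripper_force: 5.3
```

The far side is at the same height, so the disc lies flat and flush, and the tip height is TCP z + 7 mm. Now over to the console.

Request:
arm_command --travel '[[0,0,0.1],[-0.04,0.04,0.2],[-0.1,0.12,0.3],[-0.17,0.22,0.4],[-0.24,0.33,0.46],[-0.31,0.44,0.46],[-0.38,0.55,0.46],[-0.42,0.65,0.46],[-0.42,0.68,0.46],[-0.42,0.68,0.46],[-0.42,0.68,0.46]]' --delta_rot '[[0,0,0],[0,0,0],[0,0,0],[0,0,0],[0,0,0],[0,0,0],[0,0,0],[0,0,0],[0,0,0],[0,0,0],[0,0,0]]'

```text
time_s: 19.77
tcp_pos: [0.4347, 0.2405, 0.2513]
eef_rot: [-180.0, -0.0, -2.1]
contact_force: [0.0, -0.4, -0.4]
gripper_width: 0.0001
gripper_force: 0.0
```

Run:
```python
from h import *
import pickle
s,c=wrist('w9.png'); print(s['tcp_pos'],s['time_s'])
t,d=pickle.load(open('c.pkl','rb'))
hsv=cv2.cvtColor(c['img'],cv2.COLOR_RGB2HSV)
for n,X in (('large',(.4846,.2015,.064)),('small',(.489,.282,.064))):
    q=c['camera_matrix']@(c['R']@np.array(X)+c['t']); u,v=(q[:2]/q[2]).astype(int); print(n,u,v)
    roi=c['img'][v-60:v+60,u-60:u+60]; 
    for th in (130,170,210):
        m=((roi.min(2)>th)).astype(np.uint8); k,l,st,ce=cv2.connectedComponentsWithStats(m)
        print(th,[(ce[i].round(1)+[u-60,v-60],st[i][2:]) for i in range(1,k) if st[i][4]>250])
```

```text
[0.43465702 0.24052798 0.25131677] 19.775
large 368 152
130 [(array([359.3, 147.9]), array([ 112,  119, 9478], dtype=int32)), (array([366.7, 152.5]), array([  44,   45, 1534], dtype=int32))]
170 [(array([359.8, 127.6]), array([ 111,   94, 6466], dtype=int32)), (array([366.7, 152.5]), array([  43,   44, 1457], dtype=int32))]
210 [(array([358.9, 126.8]), array([ 110,   93, 6225], dtype=int32)), (array([366.6, 152.5]), array([  42,   42, 1365], dtype=int32))]
small 275 150
130 [(array([282.9, 144.9]), array([  109,   118, 10652], dtype=int32)), (array([273.1, 148.4]), array([ 23,  24, 408], dtype=int32))]
170 [(array([280.1, 135.1]), array([ 108,  115, 8685], dtype=int32)), (array([273.1, 148.4]), array([ 21,  22, 361], dtype=int32))]
210 [(array([280.6, 134.2]), array([ 107,  114, 8424], dtype=int32)), (array([273.1, 148.2]), array([ 20,  20, 301], dtype=int32))]
```

Run:
```python
from h import *
s,c=wrist(); L=(366.7,152.5);S=(273.1,148.3)
for z in (.05,.055,.06,.065,.07):
    a,b=ray(c,*L,z),ray(c,*S,z); print(z,a.round(4),b.round(4),np.hypot(*(a-b)[:2]).round(4),'diaL',np.hypot(*(ray(c,345,152.5,z)-ray(c,388.5,152.5,z))[:2]).round(4))
_,t=cap('top')
for z in (.055,.065): print('top',z,ray(t,252,242.2,z).round(4),ray(t,215.7,240,z).round(4))
```

```text
0.05 [0.4839 0.2015 0.05  ] [0.4907 0.2851 0.05  ] 0.0838 diaL 0.039
0.055 [0.4842 0.202  0.055 ] [0.4909 0.2844 0.055 ] 0.0827 diaL 0.0384
0.06 [0.4846 0.2025 0.06  ] [0.4912 0.2838 0.06  ] 0.0815 diaL 0.0379
0.065 [0.4849 0.203  0.065 ] [0.4914 0.2831 0.065 ] 0.0804 diaL 0.0374
0.07 [0.4853 0.2035 0.07  ] [0.4917 0.2825 0.07  ] 0.0792 diaL 0.0368
top 0.055 [0.4843 0.2033 0.055 ] [0.4905 0.2842 0.055 ]
top 0.065 [0.484  0.2016 0.065 ] [0.4901 0.2817 0.065 ]
```

Key tops are at z ≈ 0.065: small (0.491,0.283), large (0.485,0.203). Going to just above the small key.

Request:
arm_command --travel '[[0.06,0.05,-0.05],[0.113,0.085,-0.15],[0.113,0.085,-0.25],[0.113,0.085,-0.33],[0.113,0.085,-0.36],[0.113,0.085,-0.37],[0.113,0.085,-0.37]]' --delta_rot '[[0,0,0],[0,0,0],[0,0,0],[0,0,0],[0,0,0],[0,0,0],[0,0,0]]'

```text
time_s: 20.8
tcp_pos: [0.4922, 0.2836, 0.0674]
eef_rot: [-179.9, -0.1, -2.1]
contact_force: [-0.6, -0.1, -0.1]
gripper_width: 0.0004
gripper_force: 0.0
```

Request:
arm_command --travel '[[0,0,-0.004],[0,0,-0.008],[0,0,-0.012],[0,0,-0.016],[0,0,-0.016]]' --delta_rot '[[0,0,0],[0,0,0],[0,0,0],[0,0,0],[0,0,0]]'

```text
time_s: 21.42
tcp_pos: [0.4916, 0.2834, 0.0583]
eef_rot: [-180.0, -0.0, -2.1]
contact_force: [-1.1, 0.5, 3.4]
gripper_width: 0.0004
gripper_force: 1.4
```

Request:
arm_command --travel '[[0,0,-0.002],[0,0,-0.004],[0,0,-0.004]]' --delta_rot '[[0,0,0],[0,0,0],[0,0,0]]'

```text
time_s: 21.8
tcp_pos: [0.4916, 0.2834, 0.0563]
eef_rot: [-180.0, -0.0, -2.1]
contact_force: [-0.4, 1.9, 4.0]
gripper_width: 0.0004
gripper_force: 1.9
```

Request:
arm_command --travel '[[0,0,-0.002],[0,0,-0.004],[0,0,-0.004]]' --delta_rot '[[0,0,0],[0,0,0],[0,0,0]]'

```text
time_s: 22.18
tcp_pos: [0.4917, 0.2834, 0.0553]
eef_rot: [-180.0, -0.0, -2.1]
contact_force: [-3.8, 0.2, 13.1]
gripper_width: 0.0007
gripper_force: 6.5
```

A hard stop at 0.0553. I need to know whether it travelled the full 6 mm, so I'm releasing stepwise to find where contact is lost.

Request:
arm_command --travel '[[0,0,0.01],[0,0,0.01],[0,0,0.01]]' --delta_rot '[[0,0,0],[0,0,0],[0,0,0]]'

```text
time_s: 22.55
tcp_pos: [0.4915, 0.2832, 0.059]
eef_rot: [-180.0, -0.0, -2.1]
contact_force: [1.2, 1.2, 1.7]
gripper_width: 0.0003
gripper_force: 1.2
```

Request:
arm_command --travel '[[0,0,0.003],[0,0,0.003]]' --delta_rot '[[0,0,0],[0,0,0]]'

```text
time_s: 22.8
tcp_pos: [0.4913, 0.283, 0.0605]
eef_rot: [180.0, 0.0, -2.1]
contact_force: [0.8, 0.7, 2.3]
gripper_width: 0.0003
gripper_force: 0.8
```

Request:
arm_command --travel '[[0,0,0.003],[0,0,0.003]]' --delta_rot '[[0,0,0],[0,0,0]]'

```text
time_s: 23.05
tcp_pos: [0.4909, 0.2826, 0.0618]
eef_rot: [179.9, 0.1, -2.1]
contact_force: [-0.0, -0.8, -0.2]
gripper_width: 0.0004
gripper_force: 0.0
```

Request:
arm_command --travel '[[0,0,0.003],[0,0,0.003]]' --delta_rot '[[0,0,0],[0,0,0]]'

```text
time_s: 23.3
tcp_pos: [0.4913, 0.283, 0.0636]
eef_rot: [180.0, 0.0, -2.1]
contact_force: [0.2, 0.3, 0.3]
gripper_width: 0.0002
gripper_force: 0.0
```

Request:
arm_command --travel '[[0,0,0.02],[0,0,0.02]]' --delta_rot '[[0,0,0],[0,0,0]]'

```text
time_s: 23.55
tcp_pos: [0.492, 0.2836, 0.0748]
eef_rot: [-179.9, -0.1, -2.1]
contact_force: [-0.0, 0.3, 0.1]
gripper_width: 0.0004
gripper_force: 0.0
```

Contact is lost near 0.0615 and the stop is at 0.0555, so the full 6 mm travel was made and the small key is up again. Now the large key.

Request:
arm_command --travel '[[-0.006,-0.08,0.01],[-0.013,-0.16,0.01],[-0.013,-0.16,0],[-0.013,-0.16,-0.01],[-0.013,-0.16,-0.016],[-0.013,-0.16,-0.016]]' --delta_rot '[[0,0,0],[0,0,0],[0,0,0],[0,0,0],[0,0,0],[0,0,0]]'

```text
time_s: 24.3
tcp_pos: [0.4848, 0.2036, 0.0652]
eef_rot: [180.0, 0.0, -2.1]
contact_force: [1.1, -0.1, -0.2]
gripper_width: 0.0004
gripper_force: 0.0
```

Request:
arm_command --travel '[[0,0,-0.004],[0,0,-0.008],[0,0,-0.012],[0,0,-0.016],[0,0,-0.02],[0,0,-0.023],[0,0,-0.023]]' --delta_rot '[[0,0,0],[0,0,0],[0,0,0],[0,0,0],[0,0,0],[0,0,0],[0,0,0]]'

```text
time_s: 25.18
tcp_pos: [0.485, 0.2033, 0.0552]
eef_rot: [-180.0, -0.0, -2.1]
contact_force: [-6.2, 1.0, 13.5]
gripper_width: 0.0004
gripper_force: 6.9
```

Same hard stop (0.0552, 13.5 N), so the large key is fully down. Releasing and retreating.

Request:
arm_command --travel '[[0,0,0.02],[0,0,0.08],[0,0,0.16],[0,0,0.24],[0,0,0.24],[0,0,0.24],[0,0,0.24]]' --delta_rot '[[0,0,0],[0,0,0],[0,0,0],[0,0,0],[0,0,0],[0,0,0],[0,0,0]]'

```text
time_s: 26.05
tcp_pos: [0.4843, 0.2025, 0.1729]
eef_rot: [179.9, 0.1, -2.1]
contact_force: [-0.1, -0.8, -0.2]
gripper_width: 0.0004
gripper_force: 0.0
```

Run:
```python
from h import *
s,t=cap('top'); print(s['tcp_pos'],s['contact_force'])
print(disc(t,(387,181),z=.03))
from plant import close_job
print(close_job())
```

```text
[0.48425456 0.20254439 0.17294231] [-0.12930467 -0.8274988  -0.18937801]
(array([ 0.62053204, -0.10143123]), np.float64(0.08605726420794993))
the job is handed in; nothing more can be done
None
```

The disc lies flush in the round die; the small and then the large key were each pressed to the stop and released, and the job is handed in at about 26 s (no verdict was returned).

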